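# Tip the glove carton down into its taped place

## Robot

A 6-joint arm with a two-finger parallel gripper is mounted at the origin on the work surface. World frame = base frame: x ahead of the robot, y to its left, z up, the work surface at z = 0. Lengths are in mm, angles in rad, forces in N, time in s.
With the tool pointing down it reaches from about 275 to 750 mm from the base axis. Payload 10.2 kg.
Tool frame: the origin (TCP) lies on the front face of the gripper's body, between the roots of the fingers; the fingertips stand 73 mm ahead of it and the grasp point (between the pads) lies 54 mm ahead of it; z points along the fingers, y is the direction in which the jaws open and shut (so a half turn about z gives the same grasp; the last joint's range is limited). The gripper opens to 85 mm and grips with 20 to 120 N. Pads are 22 mm wide; open, the fingers measure 114 mm over their backs; the gripper's body (76 mm by 85 mm) begins 54 mm behind the grasp point. The pads swing forward as they close: fully open they stand 13 mm farther back than shut.
Start: joints at [-1.449, 0.313, 1.498, -0, 1.331, -0.223], TCP at [177.442, -494.111, 303.894] pointing down, gripper open.
Joint ranges: [-2.94, 2.94], [-0.97, 2.17], [0.19, 2.56], [-1.23, 4.37], [0.02, 3.11], [-2.88, 2.88]. Speed limits (rad/s): [2.39, 2.39, 3.01, 3.14, 3.14, 3.14].

## Interface

Orientations are given as a unit quaternion [w, x, y, z].
In Python, from rig import ctrl gives the robot as it stands.
- The arm moves only by the tool move_arm, never from a script. Its argument "series" is a list of rows, each a list of 3 entries, a list of its own where there are three numbers: the shift along the tool's x, y, z in mm, then the turn about the tool's z in degrees, then the opening, from 0 (shut) to 1 (fully open). In form: [[[tx, ty, tz], yaw, grip], ...]. A call has 1 to 10 rows; each row is the pose to reach, as a shift and turn from the pose commanded when the call began, along the tool's axes at that moment; what a row does not reach only later rows make up. A row lasts 1/8 s, in which the tool goes at most 62.5 mm and 10.7 degrees, less where a joint would pass 70% of its speed; a pose out of reach is approached as far as the arm can. A call with a gripper value outside its range is refused whole. The fingers move at their own pace and stop on an object; "force" is the grip in N (left out, the last holds). Time passes only in rows, so rows that repeat a pose let the fingers close. It gives the time, the measured TCP pose, the force and the opening at its end, in the units of the state.
- ctrl.sense(): the state, without advancing time (a new reading comes with each control period).
- ctrl.capture(name): name is "side" or "top"; returns (picture, depth): 480x640x3 uint8, red, green, blue; 480x640 float32, mm along the optical axis (not along the pixel's ray), 0 where there is no reading.
- ctrl.camera_model(name): a dict with "fov_y" (degrees; the focal length in pixels is half the picture's height over the tangent of half this angle, whatever the lens; pixels are square), "cx", "cy" (the principal point, pixels), "rvec" (rotation vector, rad) and "tvec" (3), from world to camera coordinates, as OpenCV has them. Camera axes: x right, y down, z forward; pixel columns grow to the right and rows downward; lengths in mm; the calibration is good to about 2 mm. A picture is of the moment at which its call begins. camera_model takes no time and is no camera call.
- ctrl.finish_job(): hands the job in, once; it reports no verdict.
The state is a dict: "time_s": time; "joints": joint angles; "dq": joint speeds; "tau": joint torques, N m; "eef_pos": TCP position; "ee_rot": TCP orientation; "force": force on the tool from outside, world axes, zero at the start; "wrist_torque": the same for the moment, N m; "grip_width": opening from 0.0 (shut) to 1.0 (fully open).
Only numpy, scipy, OpenCV 4.12 (cv2) and the standard library are available. Lean on these libraries where they do the work, as an engineer would, in place of code of your own. Each camera call takes 0.05 s, during which the arm holds its last target.

## Task

Set out the gloves for the next patient without picking anything up: slide the white swab tub out of the blue tape outline, keeping it upright on the table, then push the standing glove carton over so that it lies flat on its back inside the outline with its glove opening facing up. Do not let the carton strike the tub, and leave the two spray bottles and the instrument tray where they are.

Things in the scene. Friction and masses are not known exactly. Their poses are not given: they have to be found in the camera images.
- carton: The glove carton: closed white cardboard box with pink bands, standing on a small end; 65 mm deep (its x), 115 wide (y), 220 high (z), 0.25 to 0.46 kg. Origin: centre of its underside. Glove opening in the -x face; plain back +x, towards the outline. Pushed low it slides; pushed near the top of the -x face it tips over its +x bottom edge and past about 0.29 rad falls by itself.
- carton_top (a point): Centre of the carton's upper end (220 mm above carton along its z). When the carton lies on its back this point and carton are the middles of its two small ends, 32 mm above the table.
- carton_opening (a point): Centre of the carton's oval glove opening, flush in the -x face, half-way up (110 mm above the table when standing, 65 mm above it when lying on its back).
- carton_heel (a point): Middle of the carton's bottom edge at the back (+x side), about which it tips; it stays on the table when the carton is pushed over.
- tub: White round open plastic tub full of cotton buds, standing inside the outline in the carton's way. 84 mm across at the rim, 72 mm at the foot, rim 60 mm high, buds up to 81 mm, about 0.14 kg; it slides easily when pushed from the side. Origin: centre of its underside.
- outline: Rectangle of flat blue tape on the table: 280 mm (its x) by 175 mm (its y) inside the tape, tape 19 mm wide. Origin: its centre. Its x points the way the carton is to fall. The carton stands astride its -x end, roughly centred and square, +x bottom edge 18 to 42 mm inside the tape: pushed straight over it comes to lie inside.
- spray_teal: Bystander: white spray bottle with a teal trigger head, 72 mm across, 232 mm high. Origin: centre of its underside.
- spray_yellow: Bystander: white spray bottle with a yellow trigger head, 72 mm across, 232 mm high. Origin: centre of its underside.
- tray: Bystander: stainless instrument tray with scissors, clamp and forceps, 260 mm (its x) by 170 mm (its y), rim 20 mm high. Origin: centre of its underside.
Things that resemble listed ones, but are neither listed nor needed, are in the scene too. Of the things like the tub, leave any that is purple; of the rest the smaller one is meant.

How it is judged (in metres and radians):
On the way, in this order (a step that is already met when the one before it is completed fails the run):
1. the tub stands clear of the outline while the carton is still standing ((y of tub in the frame of outline above 0.128 m or y of tub in the frame of outline below -0.128 m or x of tub in the frame of outline above 0.18 m or x of tub in the frame of outline below -0.18 m) and angle between each of tub, carton's own z axis and vertical below 0.1 rad), for 0.2 s.
2. the carton lies on its back inside the outline, opening up (height (world z) of carton_opening between 0.058 and 0.072 m and height (world z) of carton_top below 0.04 m and x of carton in the frame of outline between -0.15 and 0.15 m and x of carton_top in the frame of outline between -0.15 and 0.15 m and y of carton in the frame of outline between -0.04 and 0.04 m and y of carton_top in the frame of outline between -0.04 and 0.04 m), for 0.2 s.
At the end, for the whole second after the job is handed in: The carton lies at rest flat on its back, opening up, all of it within the outline (up to the middle of the tape is allowed: 10 mm beyond its inner edge); the tub stands upright at rest on the table, outside the tape's inner edge (all of step 2 and (y of tub in the frame of outline above 0.128 m or y of tub in the frame of outline below -0.128 m or x of tub in the frame of outline above 0.18 m or x of tub in the frame of outline below -0.18 m) and angle between tub's own z axis and vertical below 0.1 rad and height (world z) of tub below 0.01 m and linear speed of each of carton, tub below 0.02 m/s); the robot touches nothing.
It fails at once if the carton is lifted off the table, or falls any way but onto its back (height (world z) of carton_heel above 0.03 m).
It fails at once if the tub is lifted or knocked over (height (world z) of tub above 0.015 m or angle between tub's own z axis and vertical above 0.35 rad).
It fails at once if the carton strikes the tub (contact force between carton and tub above 0.5 N).
It fails at once if a spray bottle or the instrument tray is shifted (distance of any of spray_teal, spray_yellow, tray from where it was at the start of the episode above 0.02 m).
It fails at once if a spray bottle is tipped (angle between any of spray_teal, spray_yellow's own z axis and vertical above 0.3 rad).
It also fails if it takes over 54 s, if anything falls off the work surface, if the arm or the gripper's body presses on something with over 40 N, if the wrist force passes 120 N, or if a joint passes its speed limit or range.

## Working session

There is one attempt and no reset: what is moved stays moved. The work goes in short steps, Python scripts to look and compute and a tool call to move; the robot and the scene stay as the last step left them, time stands still between calls to the robot, and variables do not carry over. Pictures are saved under pics/ and viewed, and the job is handed in when it is done.

Besides the shell and the picture viewer there is one more tool, called after ">>>" by a JSON object that holds its "name" and its "arguments", one argument or row to a line. move_arm: Moves the arm, as the interface text tells. Its arguments: {"type":"object","properties":{"series":{"type":"array","items":{"type":"array"}},"force":{"type":"number"}},"required":["series"]}

```bash
mkdir -p pics; ls
python3 - <<'E'
from rig import ctrl
import cv2,numpy as np
print(ctrl.sense())
for n in("side","top"):
    p,d=ctrl.capture(n); cv2.imwrite(f"pics/{n}0.png",p[:,:,::-1]); np.savez(f"pics/{n}0.npz",p=p,d=d); print(ctrl.camera_model(n))
E
```

```text
pics
{'time_s': 0.0, 'joints': array([-1.44940178e+00,  3.13449546e-01,  1.49847789e+00,  5.33827595e-06,
        1.33100781e+00, -2.23412980e-01]), 'dq': array([ 0.00030336, -0.00107854,  0.00014098, -0.00014632, -0.0001948 ,
        0.00034915]), 'tau': array([-7.85480861e-04, -4.12263572e+01, -2.59744263e+01, -2.81433831e-04,
        4.12336944e-03,  2.14208725e-06]), 'eef_pos': array([ 177.41896857, -493.92253666,  303.31988993]), 'ee_rot': array([-6.70290606e-04,  9.85175132e-01,  1.71550308e-01,  3.68164017e-05]), 'force': array([0.07556411, 0.14434921, 0.55789568]), 'wrist_torque': array([0.0168657 , 0.00708078, 0.00374949]), 'grip_width': 0.9969552568786869}
{'fov_y': 55.73348507495575, 'cx': 319.18787194726406, 'cy': 233.46811814784073, 'rvec': array([ 0.63113554, -2.73780224,  1.03738616]), 'tvec': array([ 551.63182358,  289.6021993 , 1002.2787817 ])}
{'fov_y': 46.99720788065332, 'cx': 317.8453506988519, 'cy': 229.78959175945366, 'rvec': array([ 2.1149515 , -2.16735939,  0.1442257 ]), 'tvec': array([  22.09289207,  624.31144578, 1231.99824281])}
```

View pics/side0.png

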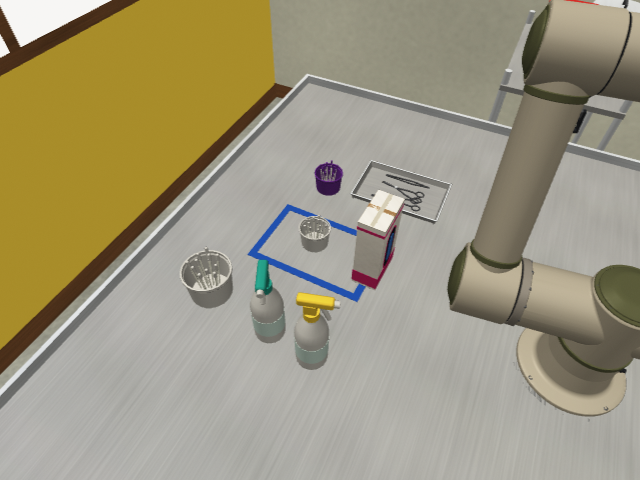

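View pics/top0.png

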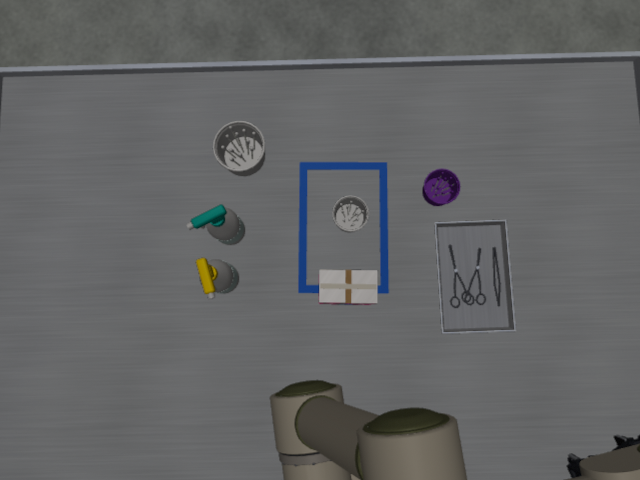

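The side view shows three tub-like things: a small white one inside the outline (side 315,233; top 350,214), a large white one (207,277; top 240,147) and a purple one (329,178; top 441,187). The small white one inside the outline fits, being non-purple and the smaller of the two whites. I'll measure next and check it in an enlarged crop.

```bash
cat > h.py <<'E'
import cv2,numpy as np
from rig import ctrl
def cam(n):
    m=ctrl.camera_model(n); f=240/np.tan(np.radians(m["fov_y"]/2)); R=cv2.Rodrigues(m["rvec"])[0]; return f,m["cx"],m["cy"],R,np.asarray(m["tvec"])
def ray(n,px,z):
    f,cx,cy,R,t=cam(n); px=np.atleast_2d(px).astype(float)
    d=np.c_[(px[:,0]-cx)/f,(px[:,1]-cy)/f,np.ones(len(px))]@R
    c=-R.T@t; s=(z-c[2])/d[:,2]; return c+s[:,None]*d
def cloud(n,D):
    f,cx,cy,R,t=cam(n); v,u=np.mgrid[:480,:640]
    X=np.dstack([(u-cx)/f*D,(v-cy)/f*D,D]); return (X-t)@R
E
python3 - <<'E'
from h import *
np.set_printoptions(precision=1,suppress=True)
a=np.load("pics/top0.npz");p,d=a["p"],a["d"]
W=cloud("top",d); hsv=cv2.cvtColor(p,cv2.COLOR_RGB2HSV)
print("table z",np.median(W[330:350,100:200,2]))
m=cv2.inRange(hsv,(105,150,80),(125,255,255)); m[:,:290]=0;m[:,400:]=0
v,u=np.nonzero(m); P=ray("top",np.c_[u,v],0)
r=cv2.minAreaRect(P[:,:2].astype(np.float32)); print("outline outer",r, cv2.boxPoints(r))
def obj(x0,x1,y0,y1,zl,zh,nm):
    s=W[y0:y1,x0:x1].reshape(-1,3); k=(s[:,2]>zl)&(s[:,2]<zh); s=s[k]
    print(nm,len(s),"med z",np.median(s[:,2]),cv2.minAreaRect(s[:,:2].astype(np.float32)),cv2.minEnclosingCircle(s[:,:2].astype(np.float32)))
obj(310,390,180,250,50,66,"tub rim")
obj(310,390,180,250,10,90,"tub all")
obj(300,390,255,315,205,235,"carton top")
obj(180,250,190,250,20,260,"teal"); obj(180,250,250,305,20,260,"yellow")
obj(420,525,210,340,12,35,"tray"); obj(415,470,160,210,30,100,"purple"); obj(205,275,110,180,30,130,"big")
b=np.load("pics/side0.npz");W2=cloud("side",b["d"]);
s=W2[180:295,345:410].reshape(-1,3); s=s[s[:,2]>205]; print("carton top side",np.median(s[:,2]),cv2.minAreaRect(s[:,:2].astype(np.float32)))
s=W2[205:255,290:340].reshape(-1,3); s=s[(s[:,2]>50)&(s[:,2]<66)]; print("tub side",cv2.minEnclosingCircle(s[:,:2].astype(np.float32)))
c=np.hstack([cv2.resize(p[150:320,290:400],(388,600)),cv2.resize(b["p"][180:300,280:360],(400,600))]); cv2.imwrite("pics/crop0.png",c[:,:,::-1])
E
```

```text
table z 1.3835549263046987
outline outer ((639.098876953125, -53.220191955566406), (210.74964904785156, 315.60919189453125), 88.47161102294922) [[ 478.5 -154.3]
 [ 794.  -162.8]
 [ 799.7   47.9]
 [ 484.2   56.3]]
tub rim 257 med z 58.58886560207873 ((659.8172607421875, -68.05997467041016), (81.84522247314453, 82.45478057861328), 43.428466796875) ((659.9336547851562, -68.05554962158203), 41.97814178466797)
tub all 567 med z 52.89916606510506 ((659.7753295898438, -70.45071411132812), (92.60907745361328, 83.93806457519531), 86.24271392822266) ((667.9508056640625, -76.16350555419922), 53.014217376708984)
carton top 1930 med z 220.4591154005586 ((486.88226318359375, -50.16496276855469), (114.78533172607422, 65.81169891357422), 87.52546691894531) ((486.41363525390625, -50.6252326965332), 65.34947204589844)
teal 1332 med z 148.51210404834046 ((622.8946533203125, 217.48712158203125), (53.953773498535156, 89.1315689086914), 39.05467987060547) ((631.91162109375, 225.09207153320312), 45.126686096191406)
yellow 1218 med z 151.71930787433325 ((515.3212890625, 228.05348205566406), (65.568389892578
[... 195 characters left out ...]
156, 171.5960235595703), 0.7857093214988708) ((512.5825805664062, -353.93182373046875), 154.06443786621094)
purple 542 med z 55.575130429632736 ((718.6927490234375, -280.9626159667969), (81.40570068359375, 83.07586669921875), 42.89735794067383) ((719.39453125, -281.02447509765625), 42.71546173095703)
big 1318 med z 77.30814627495656 ((819.314697265625, 183.99481201171875), (119.08365631103516, 118.2765121459961), 2.1339688301086426) ((819.1168823242188, 185.12879943847656), 60.84928512573242)
carton top side 218.92729086589264 ((427.621826171875, 269.0265808105469), (87.38440704345703, 780.3601684570312), 10.438843727111816)
tub side ((659.7055053710938, -71.50650787353516), 43.436767578125)
```

View pics/crop0.png

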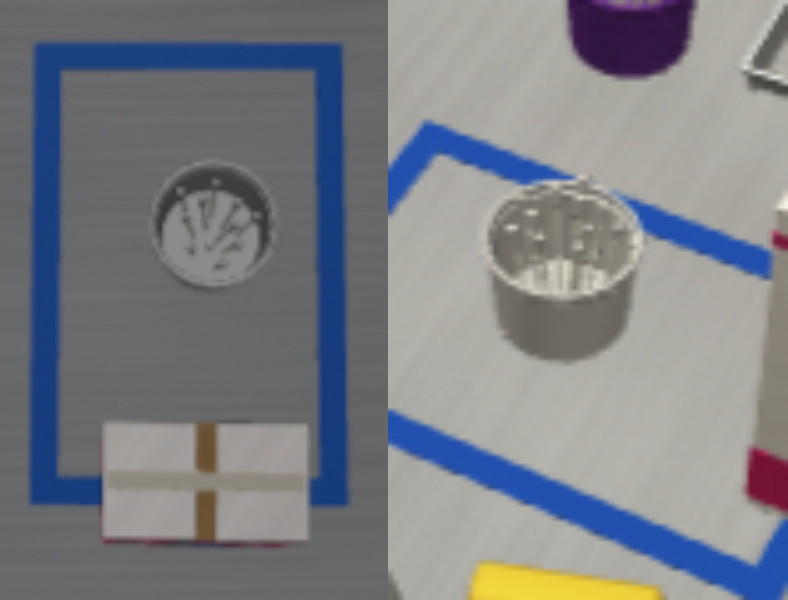

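The crop confirms the small white tub: rim about 83 mm across (84 expected), rim height 59 mm. The other white one measures about 119 mm across.

| Item | Position (mm) | Check |
|---|---|---|
| Outline | (639, -53), yaw -1.5° | Outer 316×211, expected 318×213 |
| Carton | (487, -50), yaw -2.5° | Top at 220 |
| Tub | (660, -69) | |

The tub will go towards -y, to about y = -197. That stays clear of the tray edge (-268) and the purple tub. First I'll lift and cross over.

>>> {"name": "move_arm", "arguments": {
  "series": [
    [[0,0,-45],0,0.55],
    [[63,-32,-45],-8,0.55],
    [[126,-65,-45],-16,0.55],
    [[189,-98,-45],-24,0.55],
    [[252,-130,-45],-32,0.55],
    [[315,-163,-45],-40,0.55],
    [[367,-190,-45],-48,0.55],
    [[420,-217,-45],-56,0.55],
    [[472,-244,-45],-64,0.55],
    [[525,-271,-45],-68.7,0.55]
  ]
}}

```text
time_s: 1.35
eef_pos: [561.7, -80.4, 348.7]
ee_rot: [-0.0, 0.715, 0.699, -0.0]
force: [0.6, -0.7, 0.6]
grip_width: 0.553
```

>>> {"name": "move_arm", "arguments": {
  "series": [
    [[40,38,0],0,0.55],
    [[88,77,0],0,0.55],
    [[88,77,0],0,0.55],
    [[88,77,0],0,0.55]
  ]
}}

```text
time_s: 1.85
eef_pos: [639.7, 3.3, 348.4]
ee_rot: [-0.0, 0.717, 0.698, -0.0]
force: [0.9, -0.8, 0.1]
grip_width: 0.548
```

>>> {"name": "move_arm", "arguments": {
  "series": [
    [[32,20,0],0,0.55],
    [[32,20,60],0,0.55],
    [[32,20,120],0,0.55],
    [[32,20,180],0,0.55],
    [[32,20,220],0,0.55],
    [[32,20,243],0,0.55],
    [[32,20,243],0,0.55],
    [[32,20,243],0,0.55]
  ]
}}

```text
time_s: 2.85
eef_pos: [661.2, 34.2, 107.7]
ee_rot: [0.001, 0.717, 0.697, 0.001]
force: [-0.8, -0.2, 0.7]
grip_width: 0.547
```

Run:
```python
from h import *
s=ctrl.sense(); print(s["eef_pos"],s["ee_rot"],s["force"])
p,d=ctrl.capture("side"); cv2.imwrite("pics/side1.png",cv2.resize(p[130:380,150:450],(720,600))[:,:,::-1])
```

```text
[661.1771002   34.22467567 107.68831156] [0.00092879 0.71692195 0.69715245 0.00072257] [-0.81282952 -0.15026429  0.69381755]
```

View pics/side1.png

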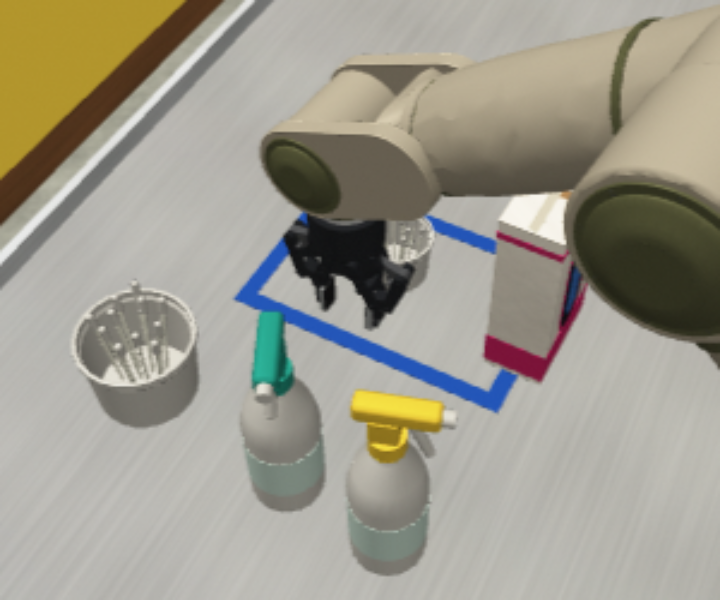

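The gripper stands clear between the tub and the teal bottle. Pushing sweeps the forearm over the carton, so I'll check its clearance from the depth first.

Run:
```python
from h import *
np.set_printoptions(precision=0,suppress=True)
p,d=ctrl.capture("side"); W=cloud("side",d); hsv=cv2.cvtColor(p,cv2.COLOR_RGB2HSV)
P=W.reshape(-1,3); 
for x0 in range(400,700,25):
    k=(P[:,0]>x0)&(P[:,0]<x0+25)&(P[:,2]>225)&(P[:,1]>-60)&(P[:,1]<200)
    if k.sum()>5: print(x0,"z",P[k,2].min(),np.percentile(P[k,2],5),P[k,2].max(),"y",P[k,1].min(),P[k,1].max())
```

```text
400 z 429.30956860058524 452.8789683939563 519.1549381021412 y 45.715252456895705 120.0769400920374
425 z 376.75940340233586 402.7616141314933 504.5812753279721 y 43.703353666777105 117.97211733129762
450 z 360.2118150175595 382.8105632125265 483.8767827825713 y 29.53700962791396 115.83362572832154
475 z 342.9912891422797 365.24176425925475 467.38621258170843 y 31.786139888691327 112.43091221216194
500 z 327.64292181145873 350.05713085302824 448.86522144363005 y 33.899154191499896 109.52221860827152
525 z 312.68799116750546 328.09876649763714 429.752247393169 y 30.182476870349507 110.1835255410656
550 z 292.66479887563764 307.7364267289131 410.29029641165437 y -13.20937015539714 109.1383127101533
575 z 278.80802200438177 294.53586221506885 388.7841804236159 y -16.53915811216387 106.3894034482736
600 z 263.4827391142198 277.0854992008457 372.62183409492803 y -20.615276510346938 103.3292334464245
625 z 225.05891111196718 257.37546152972396 360.3796112450544 y -21.926170361592977 199.4580718124945
650 z 228.45493674747536 264.674919083954 348.0934327925122 y -24.586086907305084 198.5918905299991
675 z 247.39788681061097 264.38257787445514 337.23106516343717 y -27.863863108969014 103.70515394046326
```

The visible forearm underside above the carton is at least 313 mm, against 220 for the carton, so it clears. I'll approach, then push slowly.

>>> {"name": "move_arm", "arguments": {
  "series": [
    [[-25,-1,0],0,0.55],
    [[-45,-1,0],0,0.55],
    [[-53,-1,0],0,0.55],
    [[-61,-1,0],0,0.55],
    [[-69,-1,0],0,0.55],
    [[-77,-1,0],0,0.55],
    [[-85,-1,0],0,0.55],
    [[-93,-1,0],0,0.55],
    [[-101,-1,0],0,0.55],
    [[-101,-1,0],0,0.55]
  ]
}}

```text
time_s: 4.2
eef_pos: [657.0, -66.7, 105.8]
ee_rot: [0.0, 0.717, 0.697, -0.0]
force: [-0.6, 0.9, 0.5]
grip_width: 0.549
```

```bash
cat >> h.py <<'E'
def look(n,tag,r=None,sz=(720,600)):
    p,d=ctrl.capture(n)
    q=p if r is None else cv2.resize(p[r[0]:r[1],r[2]:r[3]],sz)
    cv2.imwrite(f"pics/{tag}.png",q[:,:,::-1]); return p,d
E
python3 - <<'E'
from h import *
s=ctrl.sense(); print(s["eef_pos"],s["force"])
look("side","side2",(130,330,220,460)); look("top","top2")
E
```

```text
[656.97134878 -66.68482916 105.78912673] [-0.57373192  0.85832691  0.52969904]
```

View pics/side2.png

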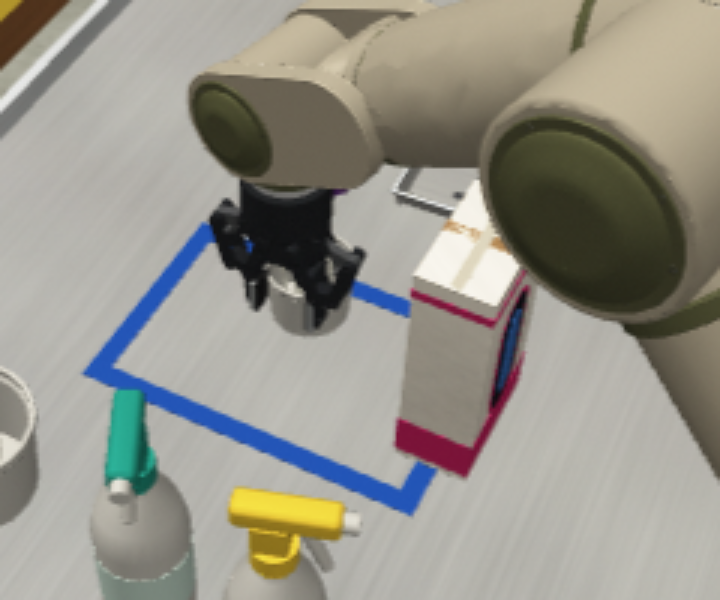

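View pics/top2.png

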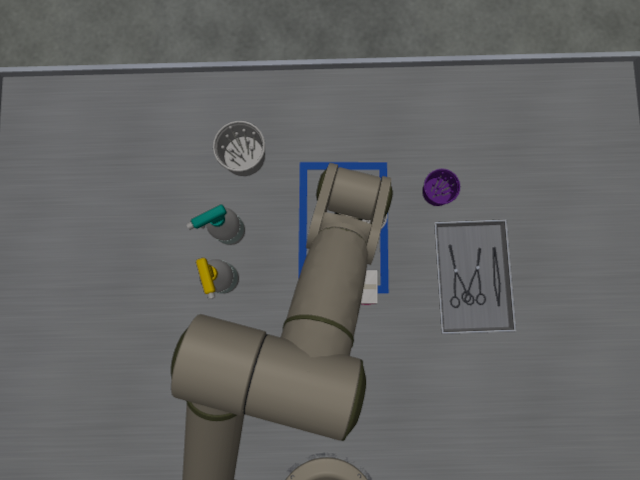

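The tub is upright between the two fingers (crop 310,300) and sliding as planned. The carton (crop 455,380) is undisturbed, so I'll continue.

>>> {"name": "move_arm", "arguments": {
  "series": [
    [[-10,0,0],0,0.55],
    [[-20,0,0],0,0.55],
    [[-30,0,0],0,0.55],
    [[-40,0,0],0,0.55],
    [[-50,0,0],0,0.55],
    [[-60,0,0],0,0.55],
    [[-70,0,0],0,0.55],
    [[-78,0,0],0,0.55],
    [[-84,0,0],0,0.55],
    [[-84,0,0],0,0.55]
  ]
}}

```text
time_s: 5.55
eef_pos: [654.7, -150.3, 105.8]
ee_rot: [0.0, 0.717, 0.697, -0.0]
force: [-0.3, -0.2, -0.1]
grip_width: 0.553
```

>>> {"name": "move_arm", "arguments": {
  "series": [
    [[20,0,0],0,0.55],
    [[60,0,0],0,0.55],
    [[80,0,-50],0,0.55],
    [[80,0,-110],0,0.55],
    [[80,0,-170],0,0.55],
    [[80,0,-230],0,0.55],
    [[80,0,-250],0,0.55],
    [[80,0,-250],0,0.55]
  ]
}}

```text
time_s: 6.55
eef_pos: [657.0, -68.5, 357.2]
ee_rot: [0.001, 0.716, 0.698, 0.001]
force: [0.3, 0.6, 0.3]
grip_width: 0.546
```

Run:
```python
from h import *
s=ctrl.sense(); print(s["eef_pos"],s["ee_rot"],s["joints"])
look("side","side3",(130,330,220,460)); p,d=look("top","top3"); W=cloud("top",d); 
k=W.reshape(-1,3); k=k[(k[:,2]>50)&(k[:,2]<66)&(k[:,0]>590)&(k[:,0]<730)&(k[:,1]<-140)&(k[:,1]>-238)]
print(len(k),cv2.minEnclosingCircle(k[:,:2].astype(np.float32)))
```

```text
[657.02704953 -68.48712288 357.21478139] [0.00117723 0.71615565 0.69793922 0.00074378] [-2.80876842e-01  6.08594637e-01  9.18213078e-01  1.28396768e-04
  1.61200288e+00 -2.55108714e-01]
196 ((652.2097778320312, -193.20298767089844), 42.21209716796875)
```

View pics/top3.png

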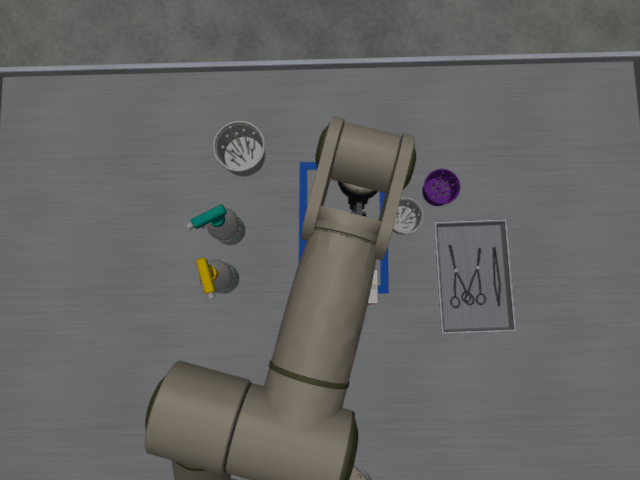

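View pics/side3.png

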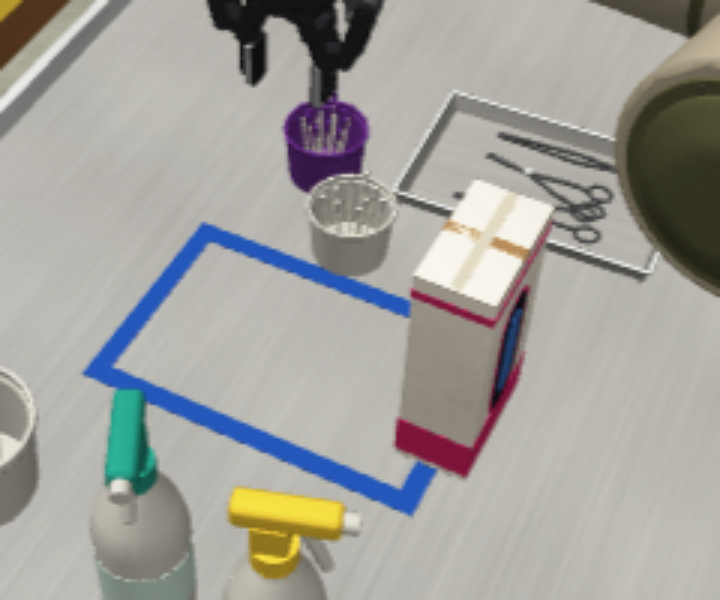

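The tub stands upright at (652, -193), so outline y is about -140 against the -128 limit (top image 405,216). The carton still stands. Next I go over to its -x side, turning the jaws square to the push.

>>> {"name": "move_arm", "arguments": {
  "series": [
    [[2,-25,0],10,0.55],
    [[4,-55,0],20,0.55],
    [[6,-85,0],30,0.55],
    [[8,-115,0],40,0.55],
    [[10,-145,0],50,0.55],
    [[12,-175,0],60,0.55],
    [[13,-205,0],70,0.55],
    [[14,-232,0],80,0.55],
    [[15,-248,0],90,0.55],
    [[15,-248,0],91,0.55]
  ]
}}

```text
time_s: 7.9
eef_pos: [408.8, -47.8, 355.0]
ee_rot: [-0.0, 1.0, -0.022, -0.001]
force: [0.4, 0.6, 0.4]
grip_width: 0.55
```

Run:
```python
from h import *
s=ctrl.sense(); print(s["eef_pos"],s["ee_rot"],s["joints"],s["dq"])
look("side","side4",(100,330,270,546));
```

```text
[408.79335342 -47.80138701 354.99885512] [-3.15931803e-04  9.99758443e-01 -2.19643535e-02 -7.23309796e-04] [-4.02899624e-01  2.05854862e-02  1.71170652e+00  4.93655486e-05
  1.41087849e+00  1.21182106e+00] [ 0.00460996  0.03230993 -0.04128967  0.00203372 -0.00298685  0.0732165 ]
```

View pics/side4.png

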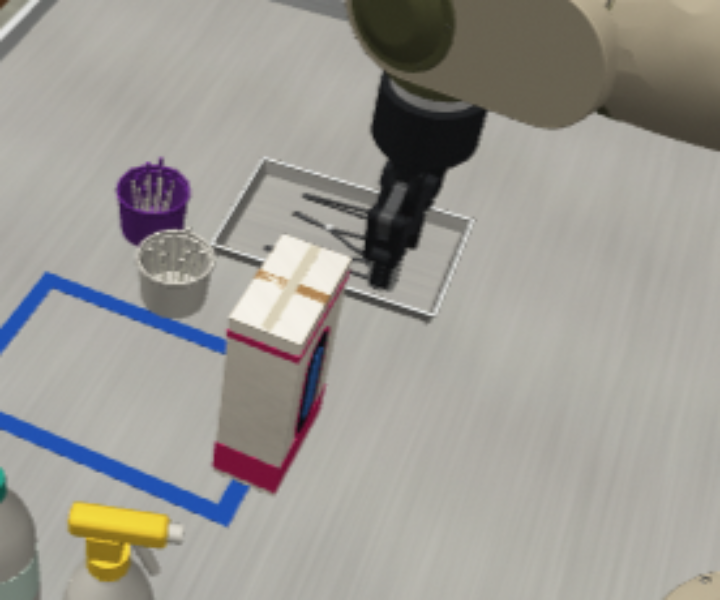

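The gripper is behind the opening face, centred and clear of the carton. I'll descend so the tips are near 188 mm, then approach and push.

>>> {"name": "move_arm", "arguments": {
  "series": [
    [[0,0,50],0,0.55],
    [[0,0,100],0,0.55],
    [[15,0,100],0,0.55],
    [[25,0,100],0,0.55],
    [[31,0,100],0,0.55],
    [[37,0,100],0,0.55],
    [[43,0,100],0,0.55],
    [[49,0,100],0,0.55],
    [[55,0,100],0,0.55],
    [[55,0,100],0,0.55]
  ]
}}

```text
time_s: 9.2
eef_pos: [464.7, -50.7, 255.8]
ee_rot: [-0.0, 1.0, -0.022, -0.0]
force: [-0.4, 0.3, 0.5]
grip_width: 0.55
```

Run:
```python
from h import *
s=ctrl.sense(); print(s["eef_pos"],s["ee_rot"],s["force"])
look("side","side5",(100,330,270,546));
```

```text
[464.6659912  -50.68106161 255.8085004 ] [-9.91502275e-06  9.99754510e-01 -2.21566786e-02 -2.54856996e-05] [-0.39707346  0.26583291  0.51068439]
```

View pics/side5.png

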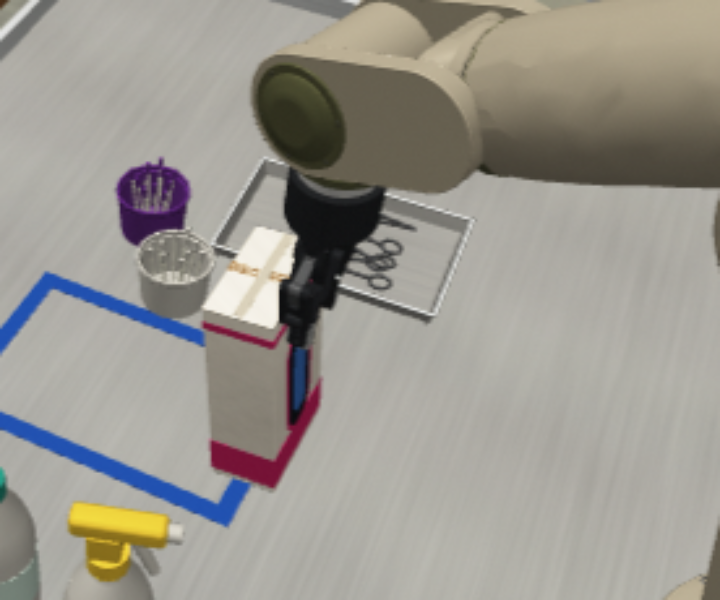

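The carton is tipping: its top has moved forward and its bottom corner (crop 215,470) has stayed put. I'll continue.

>>> {"name": "move_arm", "arguments": {
  "series": [
    [[6,0,0],0,0.55],
    [[12,0,0],0,0.55],
    [[18,0,0],0,0.55],
    [[24,0,0],0,0.55],
    [[30,0,0],0,0.55],
    [[35,0,0],0,0.55],
    [[40,0,0],0,0.55],
    [[45,0,0],0,0.55],
    [[49,0,0],0,0.55],
    [[49,0,0],0,0.55]
  ]
}}

```text
time_s: 10.5
eef_pos: [513.5, -52.8, 255.8]
ee_rot: [-0.0, 1.0, -0.022, -0.0]
force: [0.8, 0.3, -0.1]
grip_width: 0.551
```

Run:
```python
from h import *
s=ctrl.sense(); print(s["eef_pos"],s["ee_rot"],s["force"])
look("side","side6",(100,330,270,546));
```

```text
[513.51471469 -52.80804133 255.82334853] [-1.28974004e-05  9.99754683e-01 -2.21488533e-02 -3.86555688e-05] [ 0.83765188  0.32068441 -0.09394307]
```

View pics/side6.png

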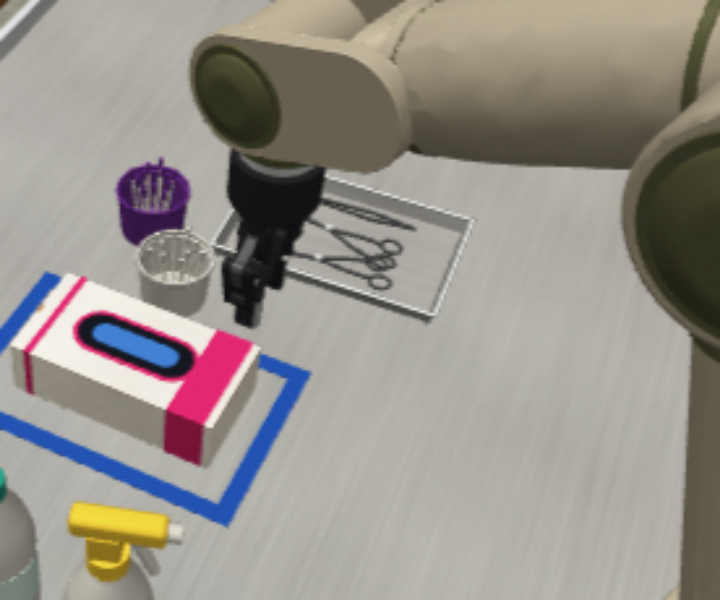

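The carton lies on its back with the opening up (crop 135,345). It seems to have slid forward a little, so I'll back off and measure.

>>> {"name": "move_arm", "arguments": {
  "series": [
    [[-20,0,-40],0,0.55],
    [[-70,0,-80],0,0.55],
    [[-130,0,-80],0,0.55],
    [[-190,0,-80],0,0.55],
    [[-190,0,-80],0,0.55],
    [[-190,0,-80],0,0.55]
  ]
}}

```text
time_s: 11.3
eef_pos: [323.9, -44.6, 336.3]
ee_rot: [0.0, 1.0, -0.022, 0.001]
force: [0.5, -0.1, 0.6]
grip_width: 0.549
```

Run:
```python
from h import *
s=ctrl.sense(); print(s["eef_pos"],s["joints"])
p,d=look("top","top7"); W=cloud("top",d).reshape(-1,3)
q,e=look("side","side7"); V=cloud("side",e).reshape(-1,3)
o=np.array([639.1,-53.2]);th=np.radians(-1.54);R=np.array([[np.cos(th),np.sin(th)],[-np.sin(th),np.cos(th)]])
for n,C in(("top",W),("side",V)):
    k=C[(C[:,2]>57)&(C[:,2]<75)&(C[:,0]>480)&(C[:,0]<830)&(C[:,1]>-145)&(C[:,1]<60)]
    L=(k[:,:2]-o)@R.T; print(n,"z",np.percentile(k[:,2],[2,50,98]),cv2.minAreaRect(L.astype(np.float32)),L.min(0),L.max(0))
    k=C[(C[:,2]>48)&(C[:,2]<68)&(C[:,0]>590)&(C[:,0]<720)&(C[:,1]<-146)&(C[:,1]>-238)]
    L=(k[:,:2]-o)@R.T; print(" tub",cv2.minEnclosingCircle(L.astype(np.float32)))
```

```text
[323.94653742 -44.56455658 336.29229239] [-5.00381649e-01 -1.77143352e-01  1.94047344e+00  8.81897390e-05
  1.37683741e+00  1.11511893e+00]
top z [60.45921369 65.71287925 70.70503775] ((-5.179191589355469, -2.620220184326172), (114.69496154785156, 220.45547485351562), 89.3524169921875) [-115.1531616   -60.94282913] [105.11456399  54.53095117]
 tub ((16.727603912353516, -139.5033721923828), 42.47144317626953)
side z [59.50928428 64.16878265 67.84275987] ((-4.615234375, -4.9490203857421875), (222.07077026367188, 121.04924011230469), 0.03674815967679024) [-115.6347284   -65.53674363] [106.43323875  55.52875249]
 tub ((16.655834197998047, -142.56683349609375), 44.15920639038086)
```

View pics/top7.png

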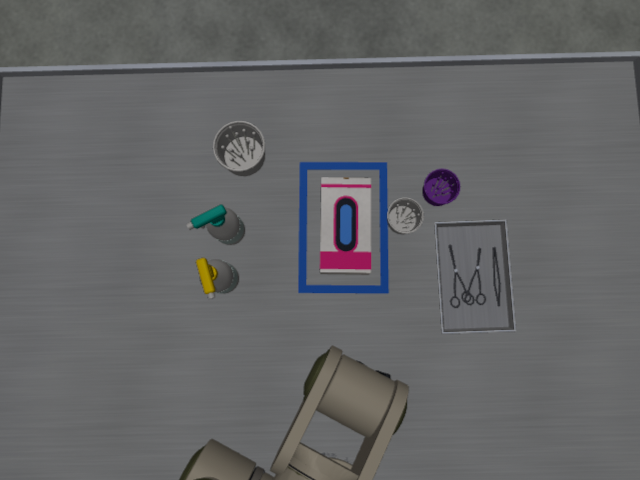

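The carton lies flat and well inside the outline: x from -115 to 105, y from -61 to 55, face height 65 mm. The tub is at outline y of about -140, and the bystanders look unmoved. I'll hand in.

Run:
```python
from h import *
print(ctrl.sense()["force"], ctrl.finish_job())
```

```text
the job is handed in; nothing more can be done
[-0.16046711 -0.89992075 -0.0497971 ] None
```

I slid the small white tub out of the outline towards -y with the half-open fingers. Then I pushed the carton over with two-finger contact near the top of its opening face and backed the arm away. The job was handed in at about 11.4 s of the 54 s allowed; no verdict is reported.

Last checks, in the outline frame:
- **Carton:** it lies flat on its back with the opening up. It spans x -115 to 105 mm and y -61 to 55 mm, against inner tape edges at ±140 and ±87.5 mm. Its upper face is 64–66 mm above the table.
- **Tub:** it stands upright at y about -140 mm (limit -128), roughly 35 mm clear of the carton.
- **Bystanders:** the spray bottles and tray look unmoved in the last top picture; I did not re-measure their positions.
- **Robot:** clear of everything, with wrist force below 1 N.

The top and side views agreed to about 3 mm. No check failed. I did not measure the contact force between carton and tub; the pictures show them apart before and after the fall.

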